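# Hang the balcony pot and tug-test its hook

## Robot

A 6-joint arm with a two-finger parallel gripper is mounted at the origin on the work surface. World frame = base frame: x ahead of the robot, y to its left, z up, the work surface at z = 0. Lengths are in m, angles in rad, forces in N, time in s.
With the tool pointing down it reaches from about 0.25 to 0.85 m from the base axis. Payload 12.5 kg.
Tool frame: the origin (TCP) lies midway between the tips of the shut fingers; the grasp point (between the pads) lies arm.grip_point_offset behind it (arm.grip_point_offset is the distance from the TCP to the grasp point, in m); z points along the fingers, y is the line along which they close (so a half turn about z gives the same grasp; the last joint's range is limited). The gripper opens to 93 mm and grips with 3 to 60 N. Pads are 15 mm wide; open, the fingers measure 128 mm over their backs; the gripper's body (75 mm by 188 mm) begins 65 mm behind the grasp point.
Start: joints at [1.183, 0.351, 1.652, -0, 1.139, -0.085], TCP at [0.164, 0.525, 0.219] pointing down, gripper open.
Joint ranges: [-2.75, 2.75], [-0.79, 2.1], [0.01, 2.65], [-1.57, 4.71], [0.07, 3.14], [-2.87, 2.87]. Speed limits (rad/s): [2.22, 2.22, 2.79, 3.14, 3.14, 3.14].

## Interface

Orientations are given as a unit quaternion [w, x, y, z].
In Python, from bench import arm, optics gives the robot as it stands.
- The arm moves only by the tool apply_moves, never from a script. Its argument "commands" is a list of rows, each a list of 4 numbers: the shift along the tool's x, y, z in m, then the turn about the tool's z in degrees. In form: [[dx, dy, dz, yaw], ...]. A call has 1 to 12 rows; each row shifts and turns the commanded pose from where the row before left it, along the tool's axes as they then stand; what a row does not reach is not made up. A row lasts 1/8 s, in which the tool goes at most 62.5 mm and 10.7 degrees, less where a joint would pass 70% of its speed; a pose out of reach is approached as far as the arm can. A call with a gripper value outside its range is refused whole. "grip" is the closure, from -1 (fully open) to 1 (shut), set as the call begins (left out, the last holds). The fingers move at their own pace and stop on an object; "newtons" is the grip in N (left out, the last holds). Time passes only in rows, so rows that do not move let the fingers close. It gives the time, the measured TCP pose, the force, the opening and the grip force at its end, in the units of the state.
- arm.get_state(): the state, without advancing time (a new reading comes with each control period).
- optics.grab_frame(name): name is "side" or "top" or "wrist"; returns a dict with "frame" (480x640x3 uint8, blue, green, red), "K" (3x3 intrinsics, pixels), "extrinsics" (4x4, takes a point from world to camera coordinates). Camera axes: x right, y up, looking along -z (the intrinsics and any distortion apply to the point x, -y, -z); pixel columns grow to the right and rows downward; lengths in m; the calibration is good to about 2 mm. A picture is of the moment at which its call begins. There is no depth.
- arm.close_job(): hands the job in; it is judged then, once.
The state is a dict: "t": time; "joints": joint angles; "dq": joint speeds; "joint_efforts": joint torques, N m; "tcp_pos": TCP position; "eef_rot": TCP orientation; "ft_force": force on the tool from outside, world axes, zero at the start; "wrist_torque": the same for the moment, N m; "gripper_width": opening from 0.0 (shut) to 1.0 (fully open); "gripper_force": force on a finger pad.
Only numpy, scipy, OpenCV 4.12 (cv2) and the standard library are available. Lean on these libraries where they do the work, as an engineer would, in place of code of your own. Each camera call takes 0.05 s, during which the arm holds its last target. There are 200 camera calls.

## Task

Pick up the grey pot by its wooden grip and hang its ring on the steel hook of the stand. Before letting go, tug it steadily down by the grip, gently, with about 10 N for a second, following the hook down until it sits on its stop and holds firm; never load the hook with more than 20 N. Then let go and leave the pot hanging still and upright, with the scoop, jar and trug where they were.

Things in the scene. Friction and masses are not known exactly. Their poses are not given: they have to be found in the camera images.
- pot: Small round grey plastic pot, 92 mm across the rim, 80 mm high, 0.24 to 0.36 kg, standing upright. Origin at the centre of its underside, z up. A rigid steel bail in its y-z plane rises from the rim to a vertical ring (see pot_eye), with a wooden grip above the ring (see pot_grip). All one rigid piece; turned half round about z it is the same.
- pot_eye (a point): Top inner edge of the pot's ring, the spot that rests on the hook: 140 mm above the pot's underside, on its centre line. Axes as the pot's. The ring has a hole 30 mm across, its axis along the pot's x; its wire is 5 mm thick; its centre lies 15 mm below this point.
- pot_grip (a point): Point to grasp inside the wooden grip, 170 mm above the pot's underside. Axes as the pot's. The grip is 12 mm along x, 22 mm along y, and spans 144 to 186 mm above the underside. Take it across its 22 mm (fingers closing along the pot's y), so that the fingers pass either side of the hook.
- stand: Wooden post, 30 by 34 mm, about 305 mm high, on a foot 110 by 130 mm, fixed. Its -x is the way the hook points. Origin at the post's foot, within 8 mm of bench level. The steel hook sits in a slot with play: it stays up under the pot's weight, slides down against about 6 N of friction when pulled, then comes up firm on a hard rubber stop. How far it slides (4 to 28 mm) is not known and must be felt.
- hook_seat (a point): Lowest spot of the hook's upper side, where the ring should rest: 95 mm from the post's axis along the stand's -x, at the start 218 to 250 mm above the bench. Axes as the stand's. The hook is a 7 mm steel rod: from the post it comes level, 7 mm higher than here, dips to the seat and turns up to a tip that ends 24 mm beyond the seat along -x, its top 9 mm above the seat.
- jar: Closed glass jar with a steel cap, 74 mm across, 110 mm high; origin at the centre of its underside. Leave it alone.
- scoop: Stainless scoop lying on the bench: round cup 52 mm across and 85 mm long to +x of its origin, handle 12 mm thick reaching 91 mm to -x. Origin on the bench under the closed end of the cup. Leave it alone.
- trug: Dark hard silicone trug, round, 230 mm across the rim, 120 mm high, two loop handles up to 156 mm. Origin at the centre of its underside. Leave it alone.
- cabinet: White fixed cabinet with a sliding glass door at its front (-x), 200 mm deep (x), 340 mm wide (y), 220 mm high; origin at the centre of its underside. Not needed.

How it is judged:
On the way, in this order (a step that is already met when the one before it is completed fails the run):
1. the pot's ring is brought onto the hook, its top inner edge within 12 mm of the seat (distance between pot_eye and hook_seat below 0.012 m), for 0.1 s.
2. with the fingers still on the pot, it is pulled down so that the hook carries more than 8.5 N without a break for 0.5 s (the hook cannot do so before it is on its stop) (contact force between pot and stand above 8.5 N and contact force between the fingers and pot above 1 N and distance between pot_eye and hook_seat below 0.008 m), for 0.5 s.
At the end, for the whole second after the job is handed in: The pot hangs by its ring on the hook (ring's top inner edge within 8 mm of the seat), within 0.15 rad of upright, at rest (under 30 mm/s and 0.3 rad/s), let go; jar, scoop and trug within 30 mm of where they were (distance between pot_eye and hook_seat below 0.008 m and contact force between pot and stand above 0.5 N and angle between pot's own z axis and vertical below 0.15 rad and linear speed of pot below 0.03 m/s and angular speed of pot below 0.3 rad/s and distance of each of jar, scoop, trug from where it was at the start of the episode below 0.03 m); the robot touches nothing.
It fails at once if the pot loads the hook or stand with more than 20 N (contact force between pot and stand above 20 N).
It fails at once if the jar, scoop or trug is moved by more than 30 mm (distance of any of jar, scoop, trug from where it was at the start of the episode above 0.03 m).
It also fails if it takes over 67 s, if anything falls off the work surface, if the arm or the gripper's body presses on something with over 40 N, if the wrist force passes 120 N, or if a joint passes its speed limit or range.

## Working session

There is one attempt and no reset: what is moved stays moved. The work goes in short steps, Python scripts to look and compute and a tool call to move; the robot and the scene stay as the last step left them, time stands still between calls to the robot, and variables do not carry over. Pictures are saved under pics/ and viewed, at most 11 in all, crops included, and the job is handed in when it is done.

Besides the shell and the picture viewer there is one more tool, called after "Call:" as name(argument=value, ...) on one line, values as JSON. apply_moves: Moves the arm, as the interface text tells. Its arguments: {"type":"object","properties":{"commands":{"type":"array","items":{"type":"array","items":{"type":"number"}}},"grip":{"type":"number"},"newtons":{"type":"number"}},"required":["commands"]}

```bash
mkdir -p pics; cat > h.py <<'E'
import numpy as np, cv2
from bench import arm, optics
def grab(n):
    d=optics.grab_frame(n); return d["frame"],np.array(d["K"]),np.array(d["extrinsics"]),d
def ray(K,E,u,v):
    R=E[:3,:3];t=E[:3,3]
    d=np.linalg.inv(K)@np.array([u,v,1.]); d=np.array([d[0],-d[1],-d[2]])
    return -R.T@t, R.T@d/np.linalg.norm(d)
def onz(K,E,u,v,z):
    o,d=ray(K,E,u,v); return o+d*(z-o[2])/d[2]
def tri(r1,r2):
    (a,d),(b,e)=r1,r2
    s=np.linalg.lstsq(np.c_[d,-e],b-a,rcond=None)[0]
    p,q=a+d*s[0],b+e*s[1]; return (p+q)/2,np.linalg.norm(p-q)
def proj(K,E,p):
    c=E[:3,:3]@np.array(p)+E[:3,3]; c=K@np.array([c[0],-c[1],-c[2]]); return c[:2]/c[2]
E
python3 - <<'E'
from h import *
s=arm.get_state();print(s,arm.grip_point_offset)
for n in("side","top"):
    f,K,E,d=grab(n);cv2.imwrite(f"pics/{n}0.png",f);print(n,K.tolist(),E.round(4).tolist(),[k for k in d])
E
```

```text
{'t': 0.0, 'joints': array([ 1.18342476e+00,  3.51274982e-01,  1.65240675e+00, -2.51619042e-05,
        1.13911001e+00, -8.46040764e-02]), 'dq': array([ 0.00099859, -0.00146668, -0.00149441, -0.00075246,  0.00085149,
       -0.00055566]), 'joint_efforts': array([ 6.03886656e-04, -4.97335482e+01, -2.85248959e+01,  6.99071819e-02,
        2.59333500e-02, -1.13680517e-04]), 'tcp_pos': array([0.16384389, 0.52467079, 0.2180868 ]), 'eef_rot': array([-1.29068260e-04,  1.50800960e-01,  9.88563964e-01, -5.85596866e-04]), 'ft_force': array([-0.07934259, -1.13288751, -0.05250143]), 'wrist_torque': array([-0.02157167, -0.04415622, -0.03963803]), 'gripper_force': 0.0, 'gripper_width': 0.997817054783634} 0.0188
side [[569.3838781642373, 0.0, 328.86826845310105], [0.0, 569.3838781642373, 232.23957179776184], [0.0, 0.0, 1.0]] [[0.9754, -0.22, 0.012, -0.4951], [0.1649, 0.7651, 0.6225, -0.2097], [-0.1462, -0.6052, 0.7825, -1.414], [0.0, 0.0, 0.0, 1.0]] ['frame', 'K', 'extrinsics']
top [[447.0647960543753, 0.0, 313.7649198224311], [0.0, 447.0647960543753, 251.48566753894622], [0.0, 0.0, 1.0]] [[0.0011, -1.0, -0.0052, 0.0258], [0.9945, 0.0006, 0.1051, -0.5234], [-0.1051, -0.0053, 0.9944, -1.1772], [0.0, 0.0, 0.0, 1.0]] ['frame', 'K', 'extrinsics']
```

View pics/side0.png

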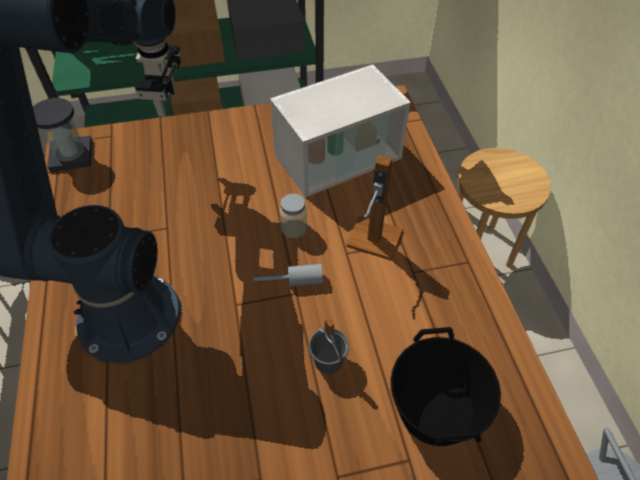

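View pics/top0.png

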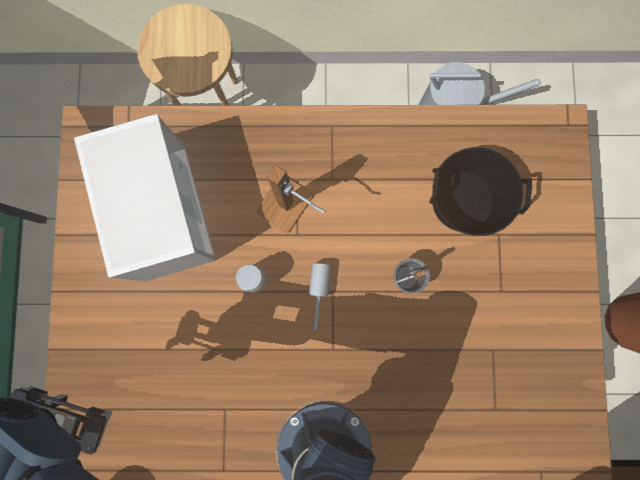

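Side view: pot at (328,350) with its grip near (328,326), stand post at (380,200), hook near (372,200), trug at (445,390). Top view: pot at (411,275), post at (287,190), hook running to (324,212). I'll enlarge pot and stand in both views as one mosaic.

```bash
python3 - <<'E'
from h import *
s=cv2.imread("pics/side0.png");t=cv2.imread("pics/top0.png")
def c(f,x,y,w,h): return cv2.resize(f[y:y+h,x:x+w],(400,300),interpolation=cv2.INTER_CUBIC)
m=np.vstack([np.hstack([c(s,290,310,80,60),c(s,340,150,80,60)]),np.hstack([c(t,370,245,80,60),c(t,260,160,80,60)])])
cv2.imwrite("pics/mos.png",m)
E
```

```text
(no output)
```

View pics/mos.png

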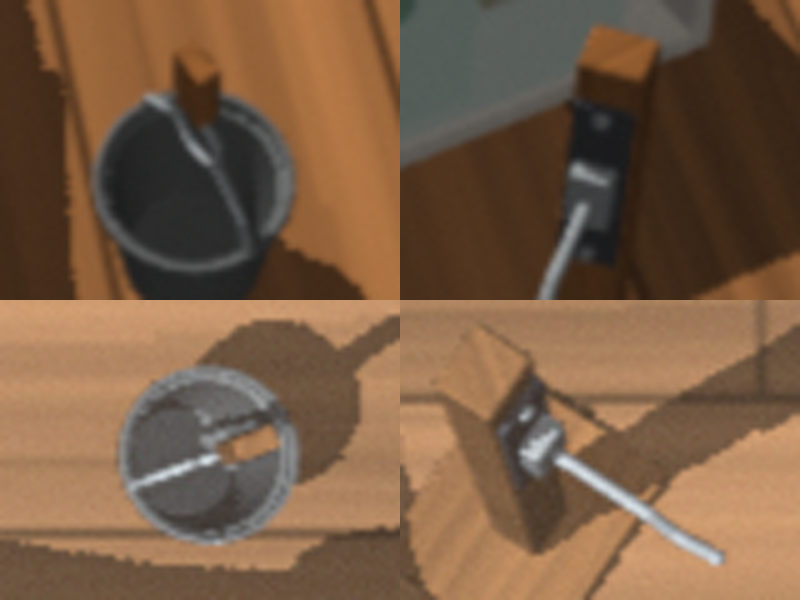

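```bash
python3 - <<'E'
from h import *
_,Ks,Es,_=grab("side");_,Kt,Et,_=grab("top")
T=lambda s,t:tri(ray(Ks,Es,*s),ray(Kt,Et,*t))
print("griptop",T((329.4,322.4),(420,273.4)))
print("rim ctr z=.08",onz(Kt,Et,411.8,276,.08),onz(Ks,Es,328.6,346.5,.08))
a=onz(Kt,Et,396,282.6,.08);b=onz(Kt,Et,427,268,.08);print("bail top",a,b,np.degrees(np.arctan2(*(b-a)[1::-1])))
a=onz(Ks,Es,320,329.6,.08);b=onz(Ks,Es,340.4,361,.08);print("bail side",a,b,np.degrees(np.arctan2(*(b-a)[1::-1])))
p,e=T((384,160.8),(277,174.4));print("post top",p,e)
q,e=T((366.5,216),(323.6,211.6));print("tip",q,e)
d=(q-p)[:2];print(np.linalg.norm(d),np.degrees(np.arctan2(d[1],d[0])))
s=p[:2]+.095*d/np.linalg.norm(d);print("seat",s)
c=proj(Kt,Et,[*s,.235]);print(c,proj(Ks,Es,[*s,.235]),proj(Ks,Es,[*s,.22]))
# fit hook rod: colour-bright pixels top
E
```

```text
griptop (array([ 0.45602794, -0.22223671,  0.18310985]), np.float64(0.0005228304419968599))
rim ctr z=.08 [ 0.45492455 -0.22502155  0.08      ] [ 0.45510578 -0.22528758  0.08      ]
bail top [ 0.43802382 -0.18431153  0.08      ] [ 0.47546466 -0.26439864  0.08      ] -64.9438408941566
bail side [ 0.44520832 -0.17932691  0.08      ] [ 0.47284325 -0.26536738  0.08      ] -72.1937450361579
post top [0.65851392 0.1025134  0.30487424] 0.0015745626424184917
tip [0.59308418 0.00298572 0.23592462] 0.003008305710675675
0.11910839193778561 -123.3210175036422
seat [0.60632763 0.02313084]
[314.71408165 205.22241192] [369.07041855 209.04160808] [368.64303553 213.19852173]
```

Measurements agree within a few mm (post-to-tip distance is 119.1 mm against a nominal 119). Moving above the pot.

Call:
apply_moves(commands=[[-0.031,-0.039,-0.005,0],[-0.031,-0.039,-0.005,0],[-0.031,-0.039,-0.005,0],[-0.031,-0.039,-0.005,0],[-0.031,-0.039,-0.005,0],[-0.031,-0.039,-0.005,0],[-0.031,-0.039,-0.005,0],[-0.031,-0.039,-0.005,0],[-0.031,-0.039,0,0],[-0.031,-0.039,0,0],[-0.031,-0.039,0,0],[-0.031,-0.039,0,0]], grip=-1)

```text
t: 1.7
tcp_pos: [0.3798, -0.0344, 0.2588]
eef_rot: [0.0, 0.151, 0.989, 0.0]
ft_force: [0.4, -0.0, -0.6]
gripper_width: 0.999
gripper_force: 0.0
```

Call:
apply_moves(commands=[[-0.031,-0.039,0,0],[-0.031,-0.039,0,0],[-0.031,-0.039,0,0],[-0.031,-0.039,0,0],[0,0,0,10],[0,0,0,10],[0,0,0,10],[0,0,0,10],[0,0,0,10],[0,0,0,10],[0,0,0,10],[0,0,0,10]])

```text
t: 3.2
tcp_pos: [0.4513, -0.2185, 0.2585]
eef_rot: [-0.0, 0.753, 0.658, -0.0]
ft_force: [0.3, 0.5, -0.6]
gripper_width: 1.001
gripper_force: 0.0
```

Call:
apply_moves(commands=[[0,0,0,10],[0,0,0,10],[0,0,0,10],[0,0,0,10],[0,0,0,10],[0,0,0,10],[0,0,0,0],[0,0,0,0]])

```text
t: 4.2
tcp_pos: [0.4513, -0.2185, 0.2586]
eef_rot: [-0.0, 0.98, 0.198, -0.0]
ft_force: [1.1, 0.3, -0.6]
gripper_width: 0.996
gripper_force: 0.0
```

```bash
python3 - <<'E'
from h import *
f,K,E,_=grab("wrist");cv2.imwrite("pics/w1.png",f);np.savez("w1.npz",K=K,E=E)
s=arm.get_state();print(s['tcp_pos'],s['eef_rot'],s['joints'],K.tolist(),E.tolist())
print(proj(K,E,[.456,-.2225,.186]))
E
```

```text
[ 0.45130339 -0.21852781  0.25858528] [-2.61053125e-05  9.80211247e-01  1.97954304e-01 -5.52564502e-05] [-5.43788507e-01  2.20812991e-01  1.72447423e+00 -3.90215383e-05
  1.19642214e+00  6.28481122e-01] [[350.92424091377245, 0.0, 315.6357308948706], [0.0, 350.92424091377245, 235.65099081007753], [0.0, 0.0, 1.0]] [[0.3886646126715488, -0.9213790005815794, 0.0007457507402009577, -0.37713258721954684], [0.8846574142738618, 0.37294790296484404, -0.27980550574356466, -0.2739846431689097], [0.2575287910645363, 0.10941023243470827, 0.9600564164732316, -0.5216596269992123], [0.0, 0.0, 0.0, 1.0]]
[322.99674305 243.519554  ]
```

View pics/w1.png

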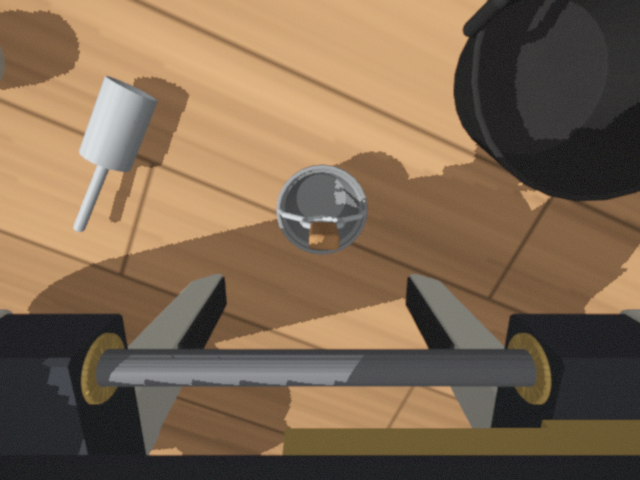

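Wrist view: grip top at about (324,243), predicted (323,243.5); bail runs from about (281,214) to (366,208), scoop upper left, trug upper right. I'll take a quick refinement from masks.

```bash
python3 - <<'E'
from h import *
f=cv2.imread("pics/w1.png");d=np.load("w1.npz");K,E=d["K"],d["E"]
h=cv2.cvtColor(f,cv2.COLOR_BGR2HSV)
m=np.zeros(f.shape[:2],np.uint8);m[214:252,302:345]=cv2.inRange(h,(3,90,60),(25,255,255))[214:252,302:345]
n,l,st,c=cv2.connectedComponentsWithStats(m);i=1+np.argmax(st[1:,4]);print(st[i],c[i])
p=onz(K,E,324,242,.186);print("grip top",p)
a=onz(K,E,281,214,.08);b=onz(K,E,366,208,.08);print(a,b,(a+b)/2,np.degrees(np.arctan2(*(b-a)[1::-1])))
cv2.imwrite("pics/w1c.png",cv2.resize(f[155:265,265:385],None,fx=5,fy=5,interpolation=cv2.INTER_CUBIC))
E
```

```text
[309 222  30  28 753] [323.39707835 236.12084993]
grip top [ 0.45731914 -0.22271107  0.186     ]
[ 0.43826382 -0.18662579  0.08      ] [ 0.47698855 -0.26267641  0.08      ] [ 0.45762618 -0.2246511   0.08      ] -63.01494985456846
```

View pics/w1c.png

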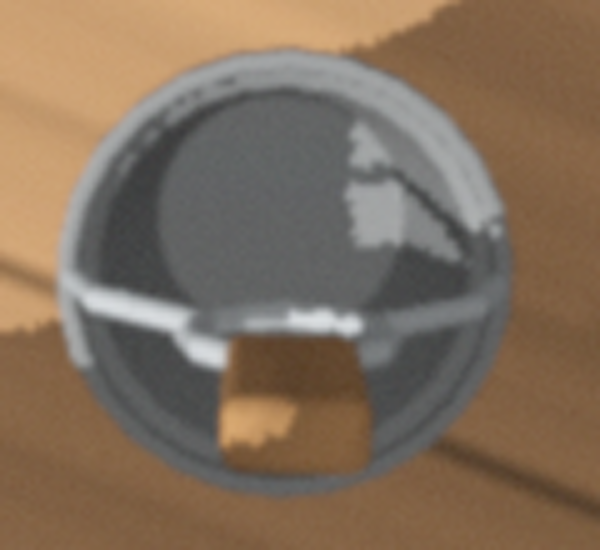

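The bail ends sit level at (280,212) and (365,213), so tool yaw is aligned within 1°. The grip is 4 mm along x and 6 mm along y from the tool.

Call:
apply_moves(commands=[[0.004,0.006,0.02,0],[0,0,0.02,0],[0,0,0.02,0],[0,0,0.02,0],[0,0,0.015,0],[0,0,0.012,0],[0,0,0,0],[0,0,0,0]])

```text
t: 5.25
tcp_pos: [0.4576, -0.2227, 0.1521]
eef_rot: [0.0, 0.981, 0.196, 0.0]
ft_force: [0.3, -0.5, -0.0]
gripper_width: 1.001
gripper_force: 0.0
```

Call:
apply_moves(commands=[[0,0,0,0],[0,0,0,0],[0,0,0,0],[0,0,0,0],[0,0,0,0],[0,0,0,0],[0,0,0,0],[0,0,0,0]], grip=1, newtons=30)

```text
t: 6.25
tcp_pos: [0.4573, -0.2225, 0.1516]
eef_rot: [-0.0, 0.981, 0.196, -0.0]
ft_force: [-0.3, 0.6, 0.3]
gripper_width: 0.234
gripper_force: 30.0
```

Call:
apply_moves(commands=[[0,0,-0.01,0],[0,0,-0.025,0],[0,0,-0.03,0],[0,0,-0.03,0],[0,0,-0.03,0],[0,0,-0.025,0],[0.0197,-0.0149,0,0],[0.0197,-0.0149,0,0],[0.0197,-0.0149,0,0],[0.0197,-0.0149,0,0],[0.0197,-0.0149,0,0],[0.0197,-0.0149,0,0]])

```text
t: 7.75
tcp_pos: [0.5321, -0.0937, 0.302]
eef_rot: [-0.0, 0.981, 0.196, -0.0]
ft_force: [-0.2, -0.3, -3.4]
gripper_width: 0.232
gripper_force: 30.0
```

Call:
apply_moves(commands=[[0.0197,-0.0149,0,0],[0.0197,-0.0149,0,0],[0,0,0,-8.5],[0,0,0,-8.5],[0,0,0,-8.5],[0,0,0,-8.5],[0,0,0,0],[0,0,0,0],[0,0,0,0],[0,0,0,0]])

```text
t: 9.0
tcp_pos: [0.5569, -0.0518, 0.3016]
eef_rot: [-0.0, 0.88, 0.474, -0.0]
ft_force: [0.7, 0.2, -2.7]
gripper_width: 0.23
gripper_force: 30.0
```

```bash
python3 - <<'E'
from h import *
s=arm.get_state();print(s['tcp_pos'],s['eef_rot'],s['ft_force'],s['gripper_width'])
out=[]
t=s['tcp_pos']; grip=t+[0,0,.0158+.0188] if 0 else t+np.array([0,0,.0346])
for n,w in(("side",120),("top",120),("wrist",0)):
    f,K,E,_=grab(n);cv2.imwrite(f"pics/{n}2.png",f);np.savez(f"{n}2.npz",K=K,E=E)
    for p in([.6063,.0231,.23],[.5931,.003,.236],t-np.array([0,0,.0116])): print(n,proj(K,E,p).round(1),end=' ')
    print()
    if w:
        x,y=proj(K,E,[.60,.01,.24]);x,y=int(x)-40,int(y)-50;print(n,"crop",x,y)
        out.append(cv2.resize(f[y:y+100,x:x+80],(400,500),interpolation=cv2.INTER_CUBIC))
cv2.imwrite("pics/m2.png",np.hstack(out))
E
```

```text
[ 0.55685417 -0.0518436   0.3016397 ] [-5.04795443e-06  8.80486527e-01  4.74071171e-01 -3.71348913e-05] [ 0.71620784  0.15072613 -2.68968313] 0.23046224119800313
side [368.9 210.4] side [365.9 216.1] side [357.9 221.6] 
side crop 328 162
top [314.7 205.7] top [323.7 210.9] top [350.  222.8] 
top crop 280 157
wrist [315.2 114.1] wrist [315.2 153.2] wrist [315.  281.6]
```

View pics/m2.png

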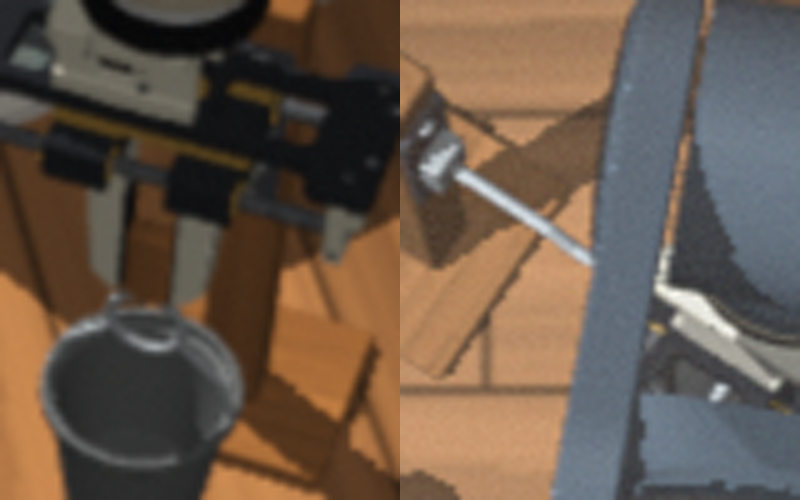

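View pics/wrist2.png

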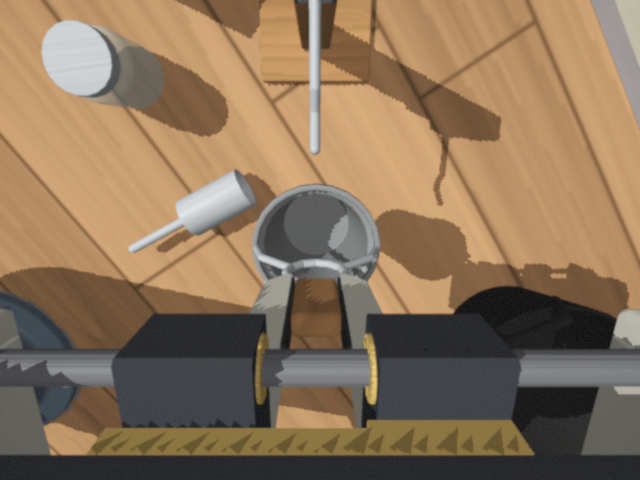

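Wrist view: hook runs vertically at column 315–316, ending at (316,153), where the tip was predicted at (315,153). Lateral alignment is good. The tip height needs refining with the side image.

```bash
python3 - <<'E'
from h import *
f=cv2.imread("pics/side0.png");d=np.load("side2.npz");w=np.load("wrist2.npz");t=np.load("top2.npz")
h=cv2.cvtColor(f,cv2.COLOR_BGR2HSV)
m=cv2.inRange(h,(0,0,100),(180,75,255))
for y in range(190,222): 
    xs=[x for x in range(355,388) if m[y,x]]; print(y,xs[:1],xs[-1:],len(xs),end='; ')
g=cv2.cvtColor(cv2.imread("pics/wrist2.png"),cv2.COLOR_BGR2HSV);mw=cv2.inRange(g,(0,0,100),(180,75,255))
for y in range(140,160,2):
    xs=[x for x in range(300,330) if mw[y,x]]; print('w',y,xs[:1],xs[-1:])
for s in((366,215),(366,216),(366,217)):
    print(tri(ray(d["K"],d["E"],*s),ray(w["K"],w["E"],315.5,153)),tri(ray(d["K"],d["E"],*s),ray(t["K"],t["E"],323.6,211.6)))
E
```

```text
190 [] [] 0; 191 [375] [377] 3; 192 [375] [377] 3; 193 [374] [376] 3; 194 [374] [376] 3; 195 [373] [375] 3; 196 [373] [375] 3; 197 [373] [374] 2; 198 [372] [374] 3; 199 [372] [373] 2; 200 [371] [373] 3; 201 [370] [373] 4; 202 [370] [372] 3; 203 [370] [372] 3; 204 [369] [371] 3; 205 [369] [371] 3; 206 [369] [370] 2; 207 [368] [370] 3; 208 [368] [369] 2; 209 [368] [369] 2; 210 [367] [369] 3; 211 [367] [369] 3; 212 [367] [368] 2; 213 [366] [368] 3; 214 [365] [367] 3; 215 [364] [366] 3; 216 [364] [365] 2; 217 [] [] 0; 218 [] [] 0; 219 [] [] 0; 220 [] [] 0; 221 [] [] 0; w 140 [309] [319]
w 142 [309] [319]
w 144 [309] [319]
w 146 [309] [319]
w 148 [309] [319]
w 150 [309] [319]
w 152 [310] [318]
w 154 [313] [315]
w 156 [] []
w 158 [] []
(array([0.59331809, 0.00317572, 0.23969122]), np.float64(0.00019223822500303848)) (array([0.59199596, 0.00308593, 0.23976427]), np.float64(0.002351712602638269))
(array([0.59334693, 0.00298266, 0.23634948]), np.float64(7.452238480459886e-05)) (array([0.59246058, 0.00305055, 0.23618374]), np.float64(0.0018785238511322595))
(array([0.59337585, 0.0027888 , 0.23299521]), np.float64(0.0003422967598263344)) (array([0.59292707, 0.00301475, 0.23258824]), np.float64(0.0014032690062988555))
```

Tip z ≈ 0.236, so seat z ≈ 0.230. I'll lower to entry height (eye ≈ 15 mm above the seat) and slide the ring over the hook.

Call:
apply_moves(commands=[[0,0,0.015,0],[0,0,0.015,0],[0,0,0.0145,0],[0.015,0,0,0],[0.015,0,0,0],[0.015,0,0,0],[0.008,0,0,0],[0,0,0,0],[0,0,0,0]])

```text
t: 10.28
tcp_pos: [0.5859, -0.0078, 0.2572]
eef_rot: [0.0, 0.88, 0.474, -0.0]
ft_force: [-0.4, -0.4, -3.5]
gripper_width: 0.237
gripper_force: 30.0
```

```bash
python3 - <<'E'
from h import *
s=arm.get_state();print(s['tcp_pos'],s['ft_force'])
out=[]
f,K,E,_=grab("side");cv2.imwrite("pics/s3.png",f)
t=s['tcp_pos'];x,y=proj(K,E,t).astype(int);x-=40;y-=30;print(x,y)
out.append(cv2.resize(f[y:y+60,x:x+80],(800,600),interpolation=cv2.INTER_CUBIC)[:,200:600])
f,K,E,_=grab("wrist");out.append(cv2.resize(f[130:330,250:384],(400,600),interpolation=cv2.INTER_CUBIC))
cv2.imwrite("pics/m3.png",np.hstack(out))
E
```

```text
[ 0.5858845  -0.0077506   0.25716396] [-0.41445009 -0.38784916 -3.49300751]
324 184
```

View pics/m3.png

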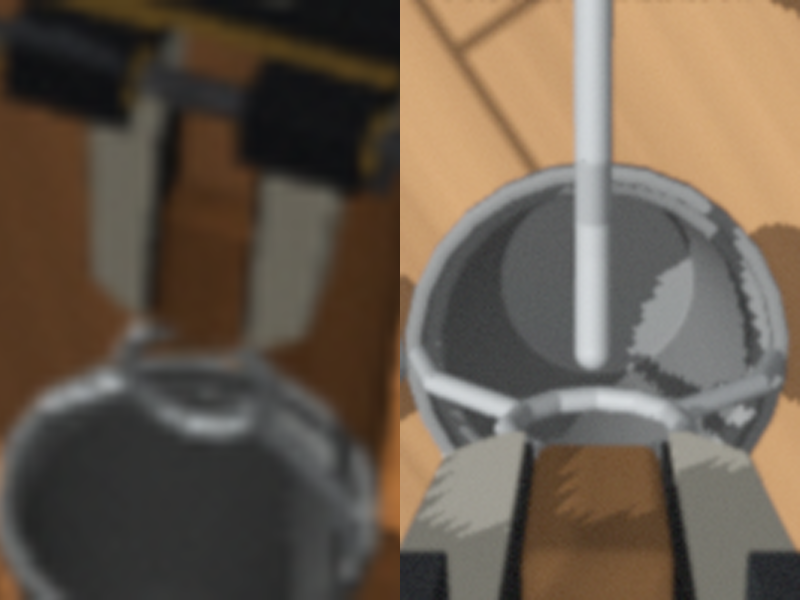

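Wrist: hook tip centred in front of the ring (column 593 vs ring centre ~598 in the crop), ring still 13 mm short of it. Advancing gently.

Call:
apply_moves(commands=[[0.005,0,0,0],[0.005,0,0,0],[0.005,0,0,0],[0.003,0,0,0],[0,0,0,0]])

```text
t: 11.0
tcp_pos: [0.596, 0.0077, 0.2571]
eef_rot: [-0.0, 0.88, 0.475, -0.0]
ft_force: [-0.6, -0.1, -2.3]
gripper_width: 0.236
gripper_force: 30.0
```

Call:
apply_moves(commands=[[0.004,0,0,0],[0.004,0,0,0],[0.004,0,0,0],[0,0,0,0]])

```text
t: 11.5
tcp_pos: [0.6026, 0.0178, 0.2571]
eef_rot: [-0.0, 0.88, 0.475, -0.0]
ft_force: [-0.2, 1.1, -3.1]
gripper_width: 0.234
gripper_force: 30.0
```

Call:
apply_moves(commands=[[0.005,0,0,0],[0.004,0,0,0],[0.003,0,0,0],[0,0,0,0],[0,0,0,0]])

```text
t: 12.12
tcp_pos: [0.6091, 0.0275, 0.2571]
eef_rot: [-0.0, 0.88, 0.474, -0.0]
ft_force: [-0.0, -0.8, -2.8]
gripper_width: 0.236
gripper_force: 30.0
```

```bash
python3 - <<'E'
from h import *
s=arm.get_state();print(s['tcp_pos'],s['ft_force'])
d=s['tcp_pos'][:2]-[.6065,.0233];print(d)
f,K,E,_=grab("side")
t=s['tcp_pos'];x,y=proj(K,E,t).astype(int);x-=20;y-=30
a=cv2.resize(f[y:y+60,x:x+40],(400,600),interpolation=cv2.INTER_CUBIC)
f,K,E,_=grab("wrist");cv2.imwrite("pics/m4.png",np.hstack([a,cv2.resize(f[130:330,250:384],(400,600),interpolation=cv2.INTER_CUBIC)]))
E
```

```text
[0.60905557 0.02747203 0.257101  ] [-0.02667044 -0.75561353 -2.76873946]
[0.00255557 0.00417203]
```

View pics/m4.png

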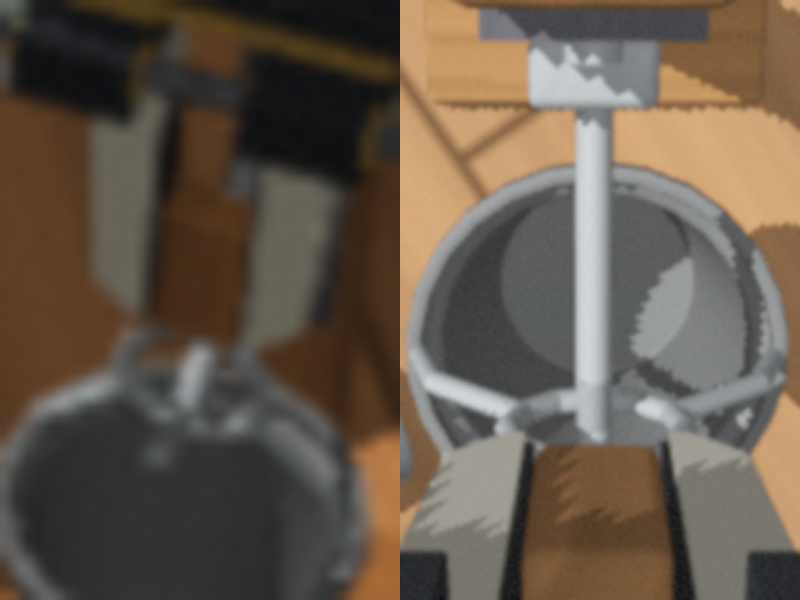

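Side and wrist both show the hook passing through the ring; I'm about 5 mm past the seat. Backing off 4–5 mm and lowering.

Call:
apply_moves(commands=[[-0.005,0,0,0],[0,0,0.004,0],[0,0,0.003,0],[0,0,0.002,0],[0,0,0.001,0],[0,0,0,0]])

```text
t: 12.98
tcp_pos: [0.6063, 0.0234, 0.2471]
eef_rot: [-0.0, 0.88, 0.475, -0.0]
ft_force: [0.2, 0.5, -3.4]
gripper_width: 0.235
gripper_force: 30.0
```

Call:
apply_moves(commands=[[0,0,0.001,0],[0,0,0.001,0],[0,0,0,0]])

```text
t: 13.35
tcp_pos: [0.6063, 0.0233, 0.2451]
eef_rot: [-0.0, 0.88, 0.474, -0.0]
ft_force: [-0.2, 1.1, -3.6]
gripper_width: 0.236
gripper_force: 30.0
```

Call:
apply_moves(commands=[[0,0,0.001,0],[0,0,0.001,0],[0,0,0,0]])

```text
t: 13.72
tcp_pos: [0.6063, 0.0233, 0.243]
eef_rot: [-0.0, 0.88, 0.474, -0.0]
ft_force: [0.1, -0.6, -2.5]
gripper_width: 0.231
gripper_force: 30.0
```

Call:
apply_moves(commands=[[0,0,0.001,0],[0,0,0.0005,0],[0,0,0,0]])

```text
t: 14.1
tcp_pos: [0.6063, 0.0233, 0.2416]
eef_rot: [-0.0, 0.88, 0.474, -0.0]
ft_force: [-0.6, -0.7, -2.3]
gripper_width: 0.233
gripper_force: 30.0
```

Call:
apply_moves(commands=[[0,0,0.001,0],[0,0,0.0005,0],[0,0,0,0]])

```text
t: 14.48
tcp_pos: [0.6063, 0.0234, 0.2401]
eef_rot: [-0.0, 0.88, 0.474, -0.0]
ft_force: [0.2, -0.4, -3.1]
gripper_width: 0.235
gripper_force: 30.0
```

Call:
apply_moves(commands=[[0,0,0.001,0],[0,0,0.0005,0],[0,0,0,0]])

```text
t: 14.85
tcp_pos: [0.6063, 0.0234, 0.2386]
eef_rot: [-0.0, 0.88, 0.474, -0.0]
ft_force: [0.7, -0.3, -2.6]
gripper_width: 0.23
gripper_force: 30.0
```

Call:
apply_moves(commands=[[0,0,0.0005,0],[0,0,0.0005,0],[0,0,0,0]])

```text
t: 15.22
tcp_pos: [0.6065, 0.0233, 0.2379]
eef_rot: [0.0, 0.88, 0.474, 0.0]
ft_force: [-0.3, 1.0, -0.3]
gripper_width: 0.234
gripper_force: 30.0
```

Call:
apply_moves(commands=[[0,0,0.0005,0],[0,0,0.0005,0],[0,0,0,0]])

```text
t: 15.6
tcp_pos: [0.6065, 0.0233, 0.2369]
eef_rot: [0.0, 0.88, 0.474, 0.0]
ft_force: [-0.7, -0.2, 3.5]
gripper_width: 0.237
gripper_force: 30.0
```

Call:
apply_moves(commands=[[0,0,0.0005,0],[0,0,0.0005,0],[0,0,0,0]])

```text
t: 15.98
tcp_pos: [0.6064, 0.0233, 0.2356]
eef_rot: [0.0, 0.88, 0.474, 0.0]
ft_force: [-0.1, -0.3, 3.2]
gripper_width: 0.233
gripper_force: 30.0
```

Contact found (eye z ≈ 0.226), and the hook now slides at about 6 N. I'll lower the grip to 12 N so it slips before overloading, and keep following down in small steps.

Call:
apply_moves(commands=[[0,0,0,0],[0,0,0.0004,0],[0,0,0.0004,0],[0,0,0.0004,0],[0,0,0,0]], newtons=12)

```text
t: 16.6
tcp_pos: [0.6064, 0.0233, 0.2344]
eef_rot: [0.0, 0.88, 0.474, 0.0]
ft_force: [0.8, -0.8, 3.0]
gripper_width: 0.237
gripper_force: 12.0
```

Call:
apply_moves(commands=[[0,0,0.0004,0],[0,0,0.0004,0],[0,0,0.0004,0],[0,0,0,0]])

```text
t: 17.1
tcp_pos: [0.6064, 0.0233, 0.2332]
eef_rot: [0.0, 0.88, 0.474, 0.0]
ft_force: [0.4, -0.9, 2.5]
gripper_width: 0.234
gripper_force: 12.0
```

Call:
apply_moves(commands=[[0,0,0.0005,0],[0,0,0.0005,0],[0,0,0.0003,0],[0,0,0,0]])

```text
t: 17.6
tcp_pos: [0.6064, 0.0233, 0.2319]
eef_rot: [0.0, 0.88, 0.474, 0.0]
ft_force: [1.3, -0.6, 2.7]
gripper_width: 0.235
gripper_force: 12.0
```

Call:
apply_moves(commands=[[0,0,0.0005,0],[0,0,0.0005,0],[0,0,0,0]])

```text
t: 17.98
tcp_pos: [0.6064, 0.0233, 0.2309]
eef_rot: [-0.0, 0.88, 0.474, -0.0]
ft_force: [1.4, -0.6, 3.2]
gripper_width: 0.239
gripper_force: 12.0
```

Call:
apply_moves(commands=[[0,0,0.0005,0],[0,0,0.0005,0],[0,0,0.0003,0],[0,0,0,0]])

```text
t: 18.48
tcp_pos: [0.6063, 0.0233, 0.2296]
eef_rot: [-0.0, 0.88, 0.474, -0.0]
ft_force: [1.3, -0.7, 2.3]
gripper_width: 0.234
gripper_force: 12.0
```

Call:
apply_moves(commands=[[0,0,0.0005,0],[0,0,0.0005,0],[0,0,0,0]])

```text
t: 18.85
tcp_pos: [0.6063, 0.0234, 0.2286]
eef_rot: [-0.0, 0.88, 0.474, -0.0]
ft_force: [1.0, -0.1, 2.4]
gripper_width: 0.234
gripper_force: 12.0
```

Call:
apply_moves(commands=[[0,0,0.0005,0],[0,0,0.0005,0],[0,0,0.0003,0],[0,0,0,0]])

```text
t: 19.35
tcp_pos: [0.6063, 0.0233, 0.2273]
eef_rot: [0.0, 0.88, 0.474, -0.0]
ft_force: [0.4, 0.3, 3.5]
gripper_width: 0.232
gripper_force: 12.0
```

Call:
apply_moves(commands=[[0,0,0.0005,0],[0,0,0.0005,0],[0,0,0,0]])

```text
t: 19.73
tcp_pos: [0.6065, 0.0233, 0.2271]
eef_rot: [0.0, 0.88, 0.474, 0.0]
ft_force: [-0.6, 0.4, 9.0]
gripper_width: 0.235
gripper_force: 12.0
```

```bash
python3 - <<'E'
from h import *
s=arm.get_state();print(s['tcp_pos'],s['ft_force'])
f,K,E,_=grab("side")
t=s['tcp_pos'];x,y=proj(K,E,t).astype(int);x-=20;y-=30
a=cv2.resize(f[y:y+60,x:x+40],(400,600),interpolation=cv2.INTER_CUBIC)
f,K,E,_=grab("wrist");cv2.imwrite("pics/m5.png",np.hstack([a,cv2.resize(f[130:330,250:384],(400,600),interpolation=cv2.INTER_CUBIC)]))
E
```

```text
[0.60648052 0.02334845 0.22711158] [-0.61447051  0.43356398  9.00922154]
```

View pics/m5.png

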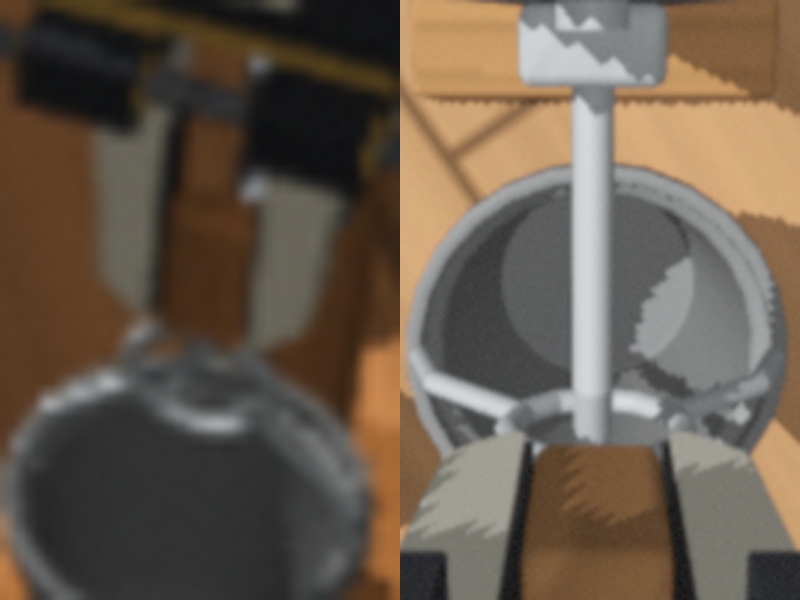

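The picture shows the ring seated on the hook with the grip held. The tool stopped moving and the force rose to 9 N, so the hook carries about 12 N on its stop. Holding.

Call:
apply_moves(commands=[[0,0,0,0],[0,0,0,0],[0,0,0,0],[0,0,0,0],[0,0,0,0]])

```text
t: 20.45
tcp_pos: [0.6065, 0.0233, 0.2271]
eef_rot: [0.0, 0.88, 0.474, 0.0]
ft_force: [-1.5, -1.2, 9.1]
gripper_width: 0.24
gripper_force: 12.0
```

Call:
apply_moves(commands=[[0,0,0,0],[0,0,0,0],[0,0,0,0],[0,0,0,0],[0,0,0,0]])

```text
t: 21.08
tcp_pos: [0.6065, 0.0233, 0.2271]
eef_rot: [0.0, 0.88, 0.474, 0.0]
ft_force: [-1.0, -0.6, 9.0]
gripper_width: 0.236
gripper_force: 12.0
```

Held for over a second. Easing the pull off before release.

Call:
apply_moves(commands=[[0,0,-0.0004,0],[0,0,-0.0004,0],[0,0,-0.0004,0],[0,0,0,0],[0,0,0,0]])

```text
t: 21.7
tcp_pos: [0.6063, 0.0233, 0.2274]
eef_rot: [-0.0, 0.88, 0.474, -0.0]
ft_force: [0.8, -1.3, 2.1]
gripper_width: 0.237
gripper_force: 12.0
```

Call:
apply_moves(commands=[[0,0,-0.0003,0],[0,0,0,0]])

```text
t: 21.95
tcp_pos: [0.6061, 0.0234, 0.2275]
eef_rot: [-0.0, 0.88, 0.474, -0.0]
ft_force: [0.8, -0.1, -0.9]
gripper_width: 0.239
gripper_force: 12.0
```

Call:
apply_moves(commands=[[0,0,0,0],[0,0,0,0],[0,0,0,0],[0,0,0,0],[0,0,0,0],[0,0,0,0]], grip=-0.2)

```text
t: 22.7
tcp_pos: [0.6064, 0.0234, 0.2279]
eef_rot: [0.0, 0.88, 0.474, 0.0]
ft_force: [-0.1, -0.2, -0.7]
gripper_width: 0.6
gripper_force: 0.0
```

Call:
apply_moves(commands=[[0,0,-0.005,0],[0,0,-0.01,0],[0,0,-0.015,0],[0,0,-0.02,0],[0,0,-0.02,0],[0,0,-0.02,0],[0,0,-0.02,0],[0,0,0,0],[0,0,0,0],[0,0,0,0],[0,0,0,0],[0,0,0,0]])

```text
t: 24.2
tcp_pos: [0.6063, 0.0233, 0.3376]
eef_rot: [-0.0, 0.88, 0.474, -0.0]
ft_force: [0.2, -0.2, 0.4]
gripper_width: 0.6
gripper_force: 0.0
```

Call:
apply_moves(commands=[[0,0,0,0],[0,0,0,0],[0,0,0,0],[0,0,0,0],[0,0,0,0],[0,0,0,0],[0,0,0,0],[0,0,0,0],[0,0,0,0],[0,0,0,0],[0,0,0,0],[0,0,0,0]])

```text
t: 25.7
tcp_pos: [0.6064, 0.0233, 0.3378]
eef_rot: [0.0, 0.88, 0.474, 0.0]
ft_force: [-0.7, 0.1, 0.3]
gripper_width: 0.598
gripper_force: 0.0
```

```bash
python3 - <<'E'
from h import *
import time
a,K,E,_=grab("side")
b=None
for i in range(6): b,_,_,_=grab("side")
print("motion",cv2.absdiff(a,b)[200:330,320:420].max(),arm.get_state()['t'],arm.get_state()['ft_force'])
w,_,_,_=grab("wrist")
cv2.imwrite("pics/end.png",np.hstack([cv2.resize(b[180:280,320:400],(400,500),interpolation=cv2.INTER_CUBIC),cv2.resize(w[60:360,200:440],(400,500))]))
E
```

```text
motion 3 26.05 [0.42309092 0.8357327  0.66347542]
```

View pics/end.png

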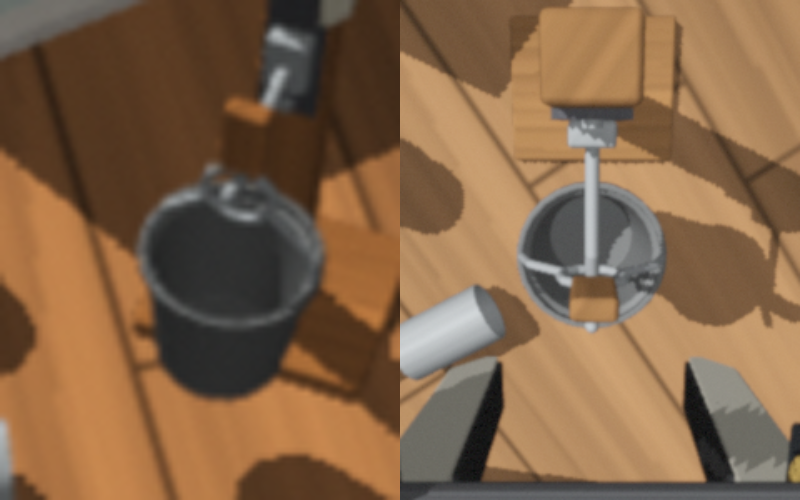

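The pot hangs upright and still by its ring (no change between frames), and the gripper is clear above it. Handing in.

```bash
python3 -c "
from bench import arm
print(arm.close_job())"
```

```text
the job is handed in; nothing more can be done
None
```

The pot hangs still and upright by its ring on the hook. The hook slid about 10 mm to its stop and I held it there with about 9 N at the grip (about 12 N on the hook) for over a second before letting go. The scoop, jar and trug were never touched, and I handed the job in at about 26 s; no verdict came back.

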